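# Clamp a thermometer in the calibration nest with the torque-limiting knob

### The job

Lay the loose white thermometer in the calibration nest on its two saddles, between the backstop posts and the jaw, with its lens end toward the black target, and let go of it. Then close the jaw by turning the black clamp knob clockwise until its torque limiter slips and clicks, stop after one or two clicks (never a third), and let go, leaving the thermometer clamped. Set the thermometer down gently, do not make the knob click with nothing clamped, and leave the two screwdrivers and the tub alone.

Things in the scene. Friction and masses are not known exactly. Their poses are not given: they have to be found in the camera images.
- thermometer: Loose white hand-held infrared thermometer, 144 mm long, 0.09 kg, lying flat on the table; round, tapering from 33 mm across and 32 mm high at the lens end (blue ring) to 26 mm across and 24 mm high at the tail; pinch it across its middle. Origin at the middle of its underside; its own x axis runs along it from lens to tail (lens end at x = -70 mm), z up.
- nose (a point): Centre of the thermometer's lens end, 70 mm from its origin along its -x and 17 mm above its underside.
- nest: Calibration nest, fixed to the table, with an aluminium plate 190 x 182 x 10 mm (nest x -75 to +115, y -51 to +131 mm). Origin on the table under the cradle's middle; z up. The thermometer shall lie along nest x, lens toward +x, where a black round target is on a grey board (74 mm high, at x = 101 mm). Blue clamp housing 74 x 64 mm around the knob axis, x = 0, y = +95 mm, top 45 mm up.
- cradle (a point): Lowest line of the two shallow grey V saddles (nest x = -46 and +46 mm, y = 0), midway between them, 26 mm up: here goes the middle of the thermometer's underside. Axes as the nest's. Two dark posts at the same x, 44 mm high, stand on a backstop set anew each time: rubber faces at y = -17 to -27 mm, not measured. Nothing beside the thermometer is above 22 mm for |x| < 36 mm, so fingers fit.
- jaw: Steel jaw with two prongs, 18 mm wide, at nest x = -46 and +46 mm, tops 45 mm above the table, joined by a bar only 22 mm high. Origin midway between the prongs' rubber faces, 10.5 mm above the table. Turning the knob clockwise slides it along nest -y toward the posts. Its faces start at nest y of about +27 to +32 mm; tight, they stand between +5 and +16 mm, as the backstop is set.
- spindle: Aluminium index disc 62 mm across and 4 mm thick under the knob, with a red mark on its own x axis; it drives the jaw and keeps its place by friction when the knob is let go. Origin on the knob axis (nest x = 0, y = +95 mm), 45.5 mm above the table, z up.
- knob: Black clamp knob: round skirt 51 mm across, 7 mm high, with a bar grip 46 mm long (knob x), 16 mm wide (knob y), 38 mm high, top 95 mm above the table; white mark at its +x end. Origin on the axis 50 mm above the table, z up. Clockwise from above closes the jaw against a drag of about 0.1 N m, in all some 1 to 2.8 rad until the thermometer is tight, so it often needs regrasping.
- knob_grip (a point): Point on the knob axis in the middle of the bar grip, 82 mm above the table, axes as the knob's. Once the thermometer is tight the limiter slips at about 0.3 N m: the disc stands still and at each click, a step of 0.39 rad (22.5 degrees) of the knob, the torque eases to about 0.15 N m and builds up again. White and red marks stand together at the start; the angle between them is the slip.
- tub: Teal round plastic tub, 70 mm across, 34 mm high, bystander. Origin under its middle.
- stubby: Stubby green screwdriver, 137 mm long, bystander.
- driver: Small green screwdriver, 144 mm long, bystander.
There are look-alikes about, which are no part of the job. Leave any purple look-alike of the thermometer alone.

How it is judged:
On the way, in this order (a step that is already met when the one before it is completed fails the run):
1. the thermometer rests in the nest, lens toward the target, let go (x of thermometer in the frame of nest between -0.02 and 0.02 m and y of thermometer in the frame of nest between -0.02 and 0.012 m and z of thermometer in the frame of nest below 0.036 m and x of nose in the frame of nest above 0.045 m and linear speed of thermometer below 0.03 m/s and contact force between the fingers and thermometer below 0.2 N), for 0.2 s.
2. the jaw holds the thermometer and the limiter has clicked (contact force between jaw and thermometer above 5 N and angle between the x axis of knob and the x axis of spindle, either way round above 0.2 rad), for 0.2 s.
At the end, for the whole second after the job is handed in: The thermometer lies at rest in the nest (middle within 20 mm along, from 20 mm toward the posts to 6 mm toward the jaw across, underside below 36 mm, lens toward the target), the jaw presses it with more than 5 N, and the knob's mark stands one or two clicks (0.2 to 1.03 rad) past the disc's mark (all of step 2 and x of thermometer in the frame of nest between -0.02 and 0.02 m and y of thermometer in the frame of nest between -0.02 and 0.006 m and z of thermometer in the frame of nest below 0.036 m and x of nose in the frame of nest above 0.045 m and linear speed of thermometer below 0.02 m/s and angle between the x axis of knob and the x axis of spindle, either way round below 1.03 rad); the robot touches nothing.
It fails at once if the knob is clicked a third time (angle between the x axis of knob and the x axis of spindle, either way round above 1.03 rad).
It fails at once if the knob is made to slip with nothing clamped (angle between the x axis of knob and the x axis of spindle, either way round above 0.2 rad and contact force between jaw and thermometer below 0.5 N).
It fails at once if the thermometer is pressed hard into the nest (over 30 N) while the jaw is still off it (contact force between thermometer and nest above 30 N and contact force between jaw and thermometer below 0.5 N).
It fails at once if a bystander is disturbed (over 30 mm) (distance of any of tub, stubby, driver from where it was at the start of the episode above 0.03 m).
It also fails if it takes over 72 s, if anything falls off the work surface, if the arm or the gripper's body presses on something with over 40 N, if the wrist force passes 120 N, or if a joint passes its speed limit or range.

### The arm

A 6-joint arm with a two-finger parallel gripper is mounted at the origin on the work surface; the furniture and walls round the work are solid. World frame = base frame: x ahead of the robot, y to its left, z up, the work surface at z = 0. Lengths are in m, angles in rad, forces in N, time in s.
With the tool pointing down it reaches from about 0.325 to 0.875 m from the base axis. Payload 4.4 kg.
Tool frame: the origin (TCP) lies midway between the tips of the shut fingers; the grasp point (between the pads) lies 19 mm behind it; z points along the fingers, y is the line along which they close (so a half turn about z gives the same grasp; the last joint's range is limited). The gripper opens to 85 mm and grips with 20 to 120 N. Pads are 22 mm wide; open, the fingers measure 114 mm over their backs; the gripper's body (76 mm by 85 mm) begins 54 mm behind the grasp point. The pads swing forward as they close: fully open they stand 13 mm farther back than shut.
Start: joints at [-1.361, 0.207, 1.542, -0, 1.393, -0.15], TCP at [0.203, -0.538, 0.231] pointing down, gripper open.
Joint ranges: [-2.73, 2.73], [-0.86, 2.22], [0.23, 2.46], [-1.11, 4.25], [0.08, 2.63], [-2.82, 2.82]. Speed limits (rad/s): [2.79, 2.79, 3.14, 3.14, 3.14, 3.14].

### API

Orientations are given as a unit quaternion [w, x, y, z].
In Python, from workcell import arm gives the robot as it stands. Calls block until the motion is done:
- arm.movep(position, orientation): joint-space move of the TCP to a pose.
- arm.servo_line(position, attitude=None, max_speed=0.15, until_force=None): straight line of the TCP; attitude=None keeps the orientation; max_speed is the mean speed in m/s. With until_force (N) it stops when the force on the tool has changed by that much, and returns True; else False.
- arm.goto_joints(angles): joint-space move.
- arm.let_go() and arm.close(f_grip=None): open the fingers fully, or close them until they stop; f_grip is the grip in N (None keeps the last).
- arm.dwell(seconds).
- arm.ik(position, orientation): joint angles nearest the present ones, or None.
- arm.get_obs(): the state.
- arm.grab_frame(name): name is "scene" or "top" or "wrist"; returns the picture (384x512x3 uint8, red, green, blue); there is no depth.
- arm.camera_model(name): a dict with "camera_matrix" (3x3 intrinsics, pixels), "rvec" (rotation vector, rad) and "tvec" (3), from world to camera coordinates, as OpenCV has them. Camera axes: x right, y down, z forward; pixel columns grow to the right and rows downward; lengths in m; the calibration is good to about 2 mm. The wrist camera is an equidistant fisheye: a pixel r from the principal point sees the ray r / f radians off the axis. A picture is of the moment at which its call begins: read the wrist's pose just before it. camera_model takes no time and is no camera call; for the wrist camera it gives the pose at the moment of the call.
A pose or a line that the arm cannot do raises arm.Unreachable and nothing moves.
- arm.finish_job(): hands the job in; it is judged then, once.
Trained networks look in the newest picture that a camera, given by its name, has taken for a name from the list of things; names that differ only in an ending like _2 or _b are one class to them, and where a whole thing is asked for, a point or a joint stands for the part that bears it (a point fixed in the world has none). Each returns a list of dicts, best first, with "confidence" (0 to 1); they miss things now and then, are a little off and sometimes report something else, mostly with a low value. They report only what shows in the picture. A call takes as long as a camera call. They do not tell look-alikes from the thing itself.
- arm.look_for(camera, name): "centre" ([x, y, z] in m, in world coordinates, good to about 4 mm: the middle of the surface that is visible of it).
- arm.mark_of(camera, name): "centre" ([x, y, z] in m, in world coordinates, good to about 4 mm: a listed point, or the origin of a listed thing).
The state is a dict: "time_s": time; "qpos": joint angles; "qvel": joint speeds; "effort": joint torques, N m; "position": TCP position; "eef_rot": TCP orientation; "wrist_force": force on the tool from outside, world axes, zero at the start; "moment": the same for the moment, N m; "grip_width": finger opening in m; "grip_force": force on a finger pad.
Only numpy, scipy, OpenCV 4.12 (cv2) and the standard library are available. Lean on these libraries where they do the work, as an engineer would, in place of code of your own. Each camera call takes 0.05 s, during which the arm holds its last target. There are 200 camera calls.

## Working session

There is one attempt and no reset: what is moved stays moved. The work goes in short steps, each a Python script; the robot and the scene stay as the last script left them, time stands still between calls to the robot, and variables do not carry over. Pictures are saved under pics/ and viewed, at most 10 in all, crops included, and the job is handed in when it is done.

```bash
mkdir -p pics; ls; python3 - <<'E'
from workcell import arm
import cv2, numpy as np
ims=[]
for c in("scene","top"):
    im=arm.grab_frame(c); cv2.imwrite(f"pics/{c}0.png",im[:,:,::-1])
    m=arm.camera_model(c); print(c,np.round(m["camera_matrix"],1).tolist(),np.round(m["tvec"],3))
    K,r,t=m["camera_matrix"],m["rvec"],m["tvec"]
    for n in("thermometer","nose","nest","cradle","jaw","spindle","knob","knob_grip","tub","stubby","driver"):
        for d in arm.mark_of(c,n)[:3]:
            p=np.array(d["centre"],float); px=cv2.projectPoints(p.reshape(1,3),r,t,K,None)[0].ravel()
            print(c,n,round(d["confidence"],2),p.round(3),px.round())
o=arm.get_obs();print(o["time_s"],o["position"],o["eef_rot"],o["grip_width"])
E
```

```text
pics
scene [[408.6, 0.0, 258.2], [0.0, 408.6, 198.2], [0.0, 0.0, 1.0]] [-0.377  0.147  1.276]
scene thermometer 0.71 [ 0.218 -0.278  0.003] [247. 261.]
scene thermometer 0.69 [ 0.473  0.176 -0.003] [231. 192.]
scene thermometer 0.65 [ 0.387  0.336 -0.002] [194. 185.]
scene nose 0.96 [ 0.279 -0.314  0.014] [270. 256.]
scene nose 0.66 [0.529 0.216 0.013] [237. 183.]
scene nose 0.51 [0.323 0.313 0.017] [182. 186.]
scene nest 0.93 [ 0.586 -0.237 -0.   ] [325. 222.]
scene nest 0.45 [ 0.469  0.177 -0.002] [231. 192.]
scene nest 0.31 [ 0.582 -0.143  0.045] [306. 201.]
scene cradle 0.84 [ 0.584 -0.233  0.025] [324. 215.]
scene jaw 0.64 [ 0.586 -0.204  0.009] [318. 216.]
scene spindle 0.53 [ 0.581 -0.142  0.04 ] [305. 203.]
scene spindle 0.3 [ 0.431 -0.421  0.002] [333. 259.]
scene knob 0.55 [ 0.579 -0.142  0.05 ] [305. 200.]
scene knob_grip 0.58 [ 0.585 -0.142  0.081] [307. 192.]
scene tub 0.79 [ 0.381 -0.028 -0.001] [242. 216.]
scene stubby 0.63 [ 0.384 -0.237  0.001] [281. 239.]
scene stubby 0.31 [ 0.588 -0.238 -0.002] [325. 222.]
scene stubby 0.23 [0.529 0.214 0.016] [237. 182.]
scene dri
[... 267 characters left out ...]
6  0.178 -0.   ] [177. 181.]
top nose 0.72 [0.532 0.219 0.014] [162. 160.]
top nose 0.68 [0.32  0.314 0.015] [125. 234.]
top nest 0.68 [ 0.59  -0.238 -0.005] [321. 144.]
top cradle 0.73 [ 0.586 -0.235  0.023] [322. 143.]
top jaw 0.52 [ 0.587 -0.206  0.009] [311. 144.]
top spindle 0.69 [ 0.58  -0.139  0.043] [288. 143.]
top knob 0.54 [ 0.583 -0.14   0.054] [289. 141.]
top knob_grip 0.6 [ 0.582 -0.138  0.08 ] [289. 139.]
top tub 0.81 [ 0.383 -0.025 -0.002] [247. 214.]
top stubby 0.79 [ 0.389 -0.235 -0.001] [320. 213.]
top driver 0.69 [ 0.428 -0.422 -0.   ] [386. 200.]
1.2 [ 0.20298477 -0.53798606  0.23127846] [ 4.32967317e-06  9.83768365e-01  1.79443040e-01 -1.04545603e-05] 0.08530886608788739
```

View pics/top0.png

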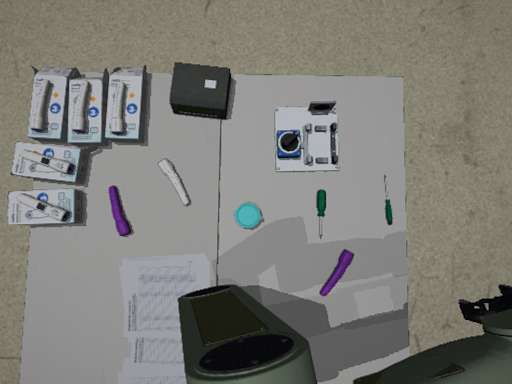

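View pics/scene0.png

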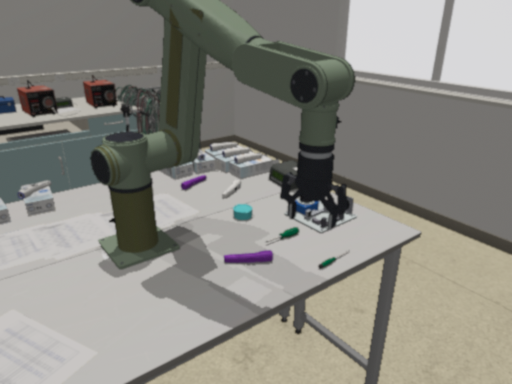

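Candidates in the top view:
- Loose white one at (174,180).
- Purple look-alikes at (120,210) and (337,272).
- Printed or boxed ones at (42,105), (85,105), (118,105), (45,160) and (40,206).

By the description I choose the white one at (174,180), with its lens end at about (163,162). The nest is at (307,140), with its target toward world +x. I'll check both from the wrist camera.

```bash
cat > h.py <<'E'
from workcell import arm
import numpy as np, cv2
from scipy.spatial.transform import Rotation as R
def down(yaw):  # tool z down, tool x at world yaw
    c,s=np.cos(yaw),np.sin(yaw)
    q=R.from_matrix(np.array([[c,s,0],[s,-c,0],[0,0,-1]])).as_quat()
    return [q[3],q[0],q[1],q[2]]
def proj(m,P):
    p=R.from_rotvec(np.ravel(m["rvec"])).apply(np.atleast_2d(P))+np.ravel(m["tvec"])
    r=np.hypot(p[:,0],p[:,1]); th=np.arctan2(r,p[:,2]); K=np.array(m["camera_matrix"])
    return np.c_[K[0,0]*th*p[:,0]/r+K[0,2],K[1,1]*th*p[:,1]/r+K[1,2]]
def ray(m,uv):
    K=np.array(m["camera_matrix"]); d=(np.array(uv,float)-K[:2,2])/[K[0,0],K[1,1]]; th=np.linalg.norm(d)
    v=np.r_[d/th*np.sin(th),np.cos(th)]; Q=R.from_rotvec(np.ravel(m["rvec"])).inv()
    return Q.apply(-np.ravel(m["tvec"])),Q.apply(v)
def at_z(m,uv,z):
    o,v=ray(m,uv); return o+v*(z-o[2])/v[2]
def marks(names,tag):
    m=arm.camera_model("wrist"); im=arm.grab_frame("wrist"); cv2.imwrite(f"pics/{tag}.png",im[:,:,::-1])
    for n in names:
        for d in arm.mark_of("wrist",n)[:2]:
            p=np.array(d["centre"],float); print(tag,n,round(d["confidence"],2),p.round(4),proj(m,p).round()[0])
    return m,im
def st():
    o=arm.get_obs(); print("t",round(o["time_s"],2),"p",np.round(o["position"],4),"F",np.round(o["wrist_force"],1),"M",np.round(o["moment"],3),"w",round(o["grip_width"],4),"q6",round(o["qpos"][5],3)); return o
E
python3 - <<'E'
from h import *
import json
arm.movep([0.56,-0.20,0.30],down(0)); st()
m1,i1=marks(("nest","cradle","jaw","spindle","knob","knob_grip"),"wn")
json.dump({k:np.array(v).tolist() for k,v in m1.items() if k in("camera_matrix","rvec","tvec")},open("wn.json","w"))
arm.movep([0.475,0.177,0.22],down(0.63)); st()
m2,i2=marks(("thermometer","nose"),"wt")
json.dump({k:np.array(v).tolist() for k,v in m2.items() if k in("camera_matrix","rvec","tvec")},open("wt.json","w"))
cv2.imwrite("pics/both.png",np.hstack([cv2.resize(i,(400,300)) for i in(i1,i2)])[:,:,::-1])
print(m1["camera_matrix"])
E
```

```text
t 3.01 p [ 0.5596 -0.2009  0.2998] F [ 0.2 -0.8  0.5] M [ 0.044 -0.003  0.003] w 0.0853 q6 1.082
wn nest 0.8 [ 0.5791 -0.2356  0.0034] [280. 135.]
wn cradle 0.96 [ 0.584  -0.2393  0.0253] [284. 134.]
wn jaw 0.77 [ 0.5853 -0.2037  0.0092] [258. 132.]
wn jaw 0.43 [ 0.4708  0.1745 -0.004 ] [ 58. 201.]
wn spindle 0.76 [ 0.5805 -0.1388  0.0433] [211. 138.]
wn knob 0.98 [ 0.5816 -0.1366  0.0497] [208. 138.]
wn knob_grip 0.9 [ 0.5826 -0.135   0.083 ] [203. 141.]
wn knob_grip 0.23 [ 0.5865 -0.2356  0.027 ] [281. 132.]
t 4.83 p [0.4759 0.1763 0.2205] F [-0.3 -0.3 -0.1] M [-0.011 -0.01  -0.001] w 0.0854 q6 1.127
wt thermometer 0.6 [ 0.3884  0.3364 -0.0011] [120. 144.]
wt nose 0.92 [0.3235 0.3148 0.0174] [106. 195.]
wt nose 0.79 [0.5351 0.2169 0.0174] [258. 101.]
[[297.31863964   0.         256.03586165]
 [  0.         297.31863964 186.73026965]
 [  0.           0.           1.        ]]
```

View pics/both.png

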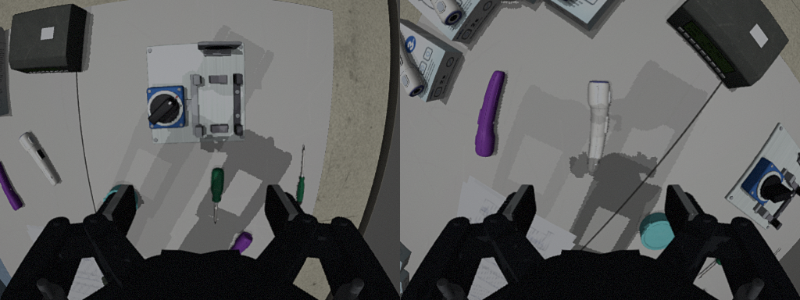

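Left (nest): target board at about (220,46), saddles on the right, knob at (165,105). Right: the white thermometer, blue lens end at (599,83), tail at (594,170). The choice holds. I'll crop both for refinement.

```bash
python3 - <<'E'
import cv2,numpy as np
a=cv2.imread("pics/wn.png")[40:190,180:320]; b=cv2.imread("pics/wt.png")[90:240,200:310]
cv2.imwrite("pics/crop.png",np.hstack([cv2.resize(x,None,fx=3.2,fy=3.2,interpolation=cv2.INTER_CUBIC) for x in(a,b)]))
E
```

```text
(no output)
```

View pics/crop.png

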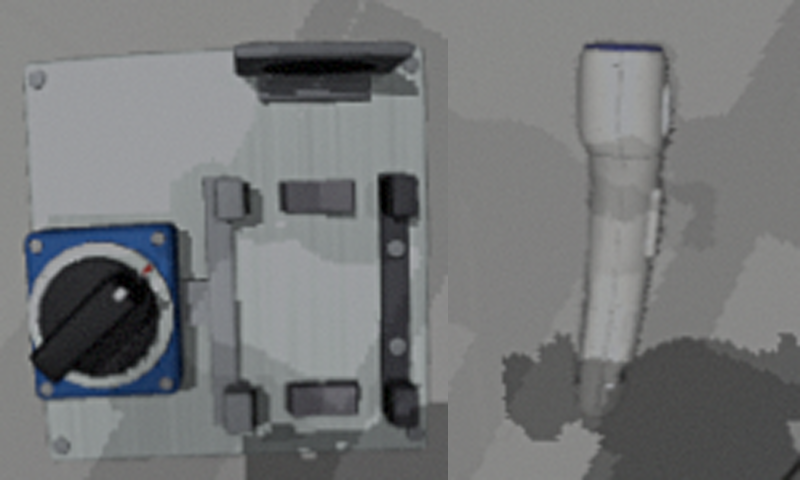

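```bash
python3 - <<'E'
from h import *
import json
from scipy.optimize import least_squares
mn={k:np.array(v) for k,v in json.load(open("wn.json")).items()}; mt={k:np.array(v) for k,v in json.load(open("wt.json")).items()}
cn=lambda u,v:np.array([180+u/3.2,40+v/3.2]); ct=lambda u,v:np.array([200+(u-448)/3.2,90+v/3.2])
N=np.array([[115,131,10],[-75,131,10],[-75,-51,10],[46,0,26],[-46,0,26],[37,127,45],[37,63,45],[-37,63,45],[-37,127,45]])/1e3
U=np.array([cn(*x) for x in [(27,65),(48,460),(425,447),(318,197),(325,398),(25,237),(175,225),(181,392),(40,397)]])
W=lambda p:np.c_[N[:,0]*np.cos(p[2])-N[:,1]*np.sin(p[2])+p[0],N[:,0]*np.sin(p[2])+N[:,1]*np.cos(p[2])+p[1],N[:,2]]
f=lambda p:(proj(mn,W(p))-U).ravel()
s=least_squares(f,[.585,-.236,0],loss="soft_l1"); print("nest",s.x,f(s.x).reshape(-1,2).round(1).tolist())
a,b=at_z(mn,cn(121,293),.09),at_z(mn,cn(48,365),.09); print("mark,bar other end",a,b,"yaw",np.arctan2(*(a-b)[1::-1]))
c,sn=np.cos(s.x[2]),np.sin(s.x[2]); print("knob",s.x[0]-.095*sn,s.x[1]+.095*c)
for n,(u,v,z) in dict(lens=(622,47,.017),s1=(623,130,.016),mid=(619,230,.015),q=(610,320,.013),tail=(594,412,.012)).items(): print(n,at_z(mt,ct(u,v),z).round(4))
E
```

```text
nest [ 0.58462974 -0.23569699  0.02978039] [[-1.0, -1.7], [0.5, 0.6], [1.3, 1.0], [1.2, -0.6], [0.1, 1.0], [-0.6, -2.1], [-0.3, -1.1], [0.2, 0.9], [-1.4, 1.2]]
mark,bar other end [ 0.59495354 -0.15475422  0.09      ] [ 0.5679638  -0.12578693  0.09      ] yaw -0.8207238565314149
knob 0.5818010248171958 -0.1407391153386061
lens [0.5293 0.2181 0.017 ]
s1 [0.5048 0.2    0.016 ]
mid [0.4735 0.1791 0.015 ]
q [0.4423 0.1609 0.013 ]
tail [0.4069 0.1434 0.012 ]
```

```bash
python3 - <<'E'
from h import *
import json
mn={k:np.array(v) for k,v in json.load(open("wn.json")).items()}
for u,v in((381,190),(383,395)):
    p=at_z(mn,np.array([180+u/3.2,40+v/3.2]),.044); d=p[:2]-[.5846,-.2357]; print("post face nest y",-np.sin(.03)*d[0]+np.cos(.03)*d[1])
q=down(0.55); G=[.470,.177]
arm.movep(G+[.10],q); arm.servo_line(G+[.02],q,max_speed=.12)
print(arm.servo_line(G+[.004],q,max_speed=.04,until_force=6)); st()
arm.close(f_grip=25); o=st()
arm.servo_line([*G,.18],q,max_speed=.2); st()
marks(("thermometer","nose"),"wl")
E
```

```text
post face nest y -0.023277584151154565
post face nest y -0.023515424517250534
False
t 6.89 p [0.4697 0.1769 0.0037] F [-0.5 -0.3 -0. ] M [-0.015 -0.045  0.008] w 0.0852 q6 1.208
t 7.45 p [0.4701 0.1771 0.0043] F [-0.6  0.1  2.1] M [0.084 0.146 0.035] w 0.0276 q6 1.208
t 8.48 p [0.4688 0.1767 0.1785] F [ 0.2 -0.1 -0.2] M [-0.033  0.021  0.046] w 0.0274 q6 1.208
wl thermometer 0.97 [0.4713 0.1704 0.1709] [269. 238.]
wl thermometer 0.89 [ 0.3883  0.3351 -0.0054] [111. 156.]
wl nose 0.59 [0.5328 0.2147 0.1897] [260.  99.]
wl nose 0.58 [0.332  0.3142 0.0154] [101. 207.]
```

View pics/wl.png

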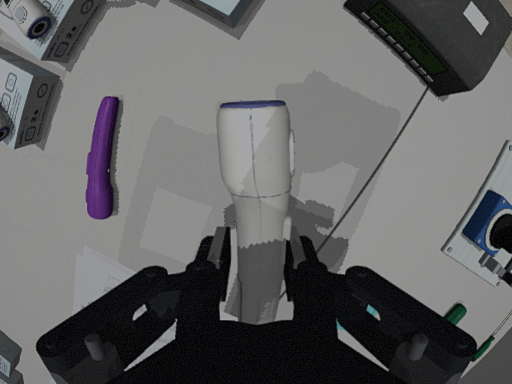

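The thermometer is held well, with the lens at (253,103) ahead of the fingers. The post faces are at y of about -23 mm. Next I'll place it.

```bash
python3 - <<'E'
from h import *
y=.03; n=lambda a,b:[.5846+a*np.cos(y)-b*np.sin(y),-.2357+a*np.sin(y)+b*np.cos(y)]
q=down(y); G=n(0,0)
arm.movep(G+[.20],q); arm.servo_line(G+[.045],q,max_speed=.12); st()
print(arm.servo_line(G+[.026],q,max_speed=.02,until_force=3)); st()
arm.let_go(); st()
arm.servo_line(G+[.16],q,max_speed=.15)
arm.movep([.53,-.20,.26],q); arm.dwell(.2); st()
marks(("thermometer","nose","cradle","knob_grip","spindle"),"wp")
a=cv2.imread("pics/wp.png"); cv2.imwrite("pics/wpc.png",cv2.resize(a[20:200,160:360],None,fx=3,fy=3,interpolation=cv2.INTER_CUBIC))
E
```

```text
t 11.66 p [ 0.5855 -0.2362  0.0461] F [ 0.8  0.1 -1.2] M [-0.018  0.01  -0.036] w 0.0274 q6 1.02
True
t 12.38 p [ 0.5844 -0.2355  0.03  ] F [-0.7 -0.1  4. ] M [0.066 0.006 0.043] w 0.0274 q6 1.02
t 12.97 p [ 0.5836 -0.2365  0.0292] F [-0.6 -4.9  0.1] M [-0.559  0.028  0.086] w 0.0853 q6 1.02
t 14.75 p [ 0.5293 -0.1998  0.2574] F [ 0.3 -0.2  0.5] M [-0.031  0.043  0.021] w 0.0853 q6 1.027
wp thermometer 0.89 [ 0.2234 -0.28    0.0014] [296. 324.]
wp thermometer 0.72 [ 0.5819 -0.2403  0.0234] [290. 116.]
wp nose 0.68 [0.3269 0.3143 0.0171] [  3. 254.]
wp nose 0.64 [ 0.2819 -0.3101  0.0163] [319. 305.]
wp cradle 0.86 [ 0.5863 -0.2357  0.0258] [287. 113.]
wp knob_grip 0.93 [ 0.5824 -0.1365  0.0832] [199. 117.]
wp spindle 0.86 [ 0.5802 -0.1401  0.0464] [208. 117.]
```

View pics/wpc.png

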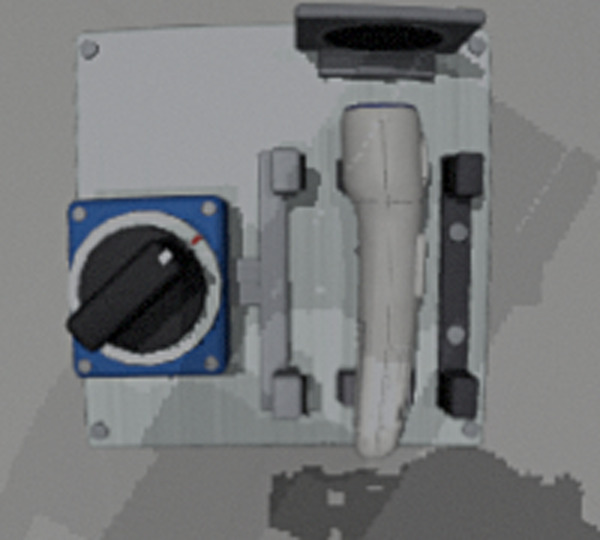

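The thermometer lies on both saddles, lens at (380,105) toward the target and clear of posts and jaw. Now the knob; its mark is at (165,257).

```bash
python3 - <<'E'
from h import *
m=arm.camera_model("wrist"); c=lambda u,v:at_z(m,[160+u/3,20+v/3],.095)
a,b=c(155,240),c(68,322); d=c(89,351); yaw=np.arctan2(*(a-b)[1::-1]); print("bar yaw",yaw,b,d)
yaw=(yaw-.82)/2+np.pi
G=[.582,-.139]; q=down(yaw)
arm.movep(G+[.16],q); st(); arm.servo_line(G+[.085],q,max_speed=.12)
print(arm.servo_line(G+[.064],q,max_speed=.04,until_force=8)); st()
arm.close(f_grip=60); o=st()
j=np.array(o["qpos"])
for i in range(4):
    j[5]+=.08; arm.goto_joints(j.tolist()); st()
E
```

```text
bar yaw -0.8227810910004913 [ 0.57334396 -0.12092759  0.095     ] [ 0.56305369 -0.12843314  0.095     ]
t 16.92 p [ 0.5821 -0.1391  0.1603] F [-0.7  0.7 -0. ] M [-0.005  0.026  0.004] w 0.0856 q6 -1.128
False
t 18.37 p [ 0.5819 -0.139   0.0638] F [-0.4  0.5 -0. ] M [-0.005  0.019  0.023] w 0.0856 q6 -1.128
t 19.01 p [ 0.5816 -0.1395  0.0643] F [-2.8 -2.1  4. ] M [-0.255  0.559  0.029] w 0.0152 q6 -1.128
t 19.26 p [ 0.5816 -0.1395  0.0644] F [-0.8  0.2  1.9] M [-0.115  0.179 -0.126] w 0.0152 q6 -1.05
t 19.51 p [ 0.5816 -0.1395  0.0643] F [-1.3 -0.1  1.3] M [-0.079  0.17  -0.091] w 0.0154 q6 -0.971
t 19.76 p [ 0.5817 -0.1395  0.0644] F [-1.9 -1.   1.8] M [-0.045  0.124 -0.088] w 0.0152 q6 -0.891
t 20.01 p [ 0.5817 -0.1395  0.0644] F [-1.3 -0.5 -0.1] M [-0.002  0.087 -0.094] w 0.0153 q6 -0.812
```

```bash
cat > turn.py <<'E'
from h import *
j=np.array(arm.get_obs()["qpos"]); j0=j[5]; peak=0; log=[]
while j[5]<2.75 and j[5]-j0<3.2:
    j[5]+=.06 if peak<.16 else .03
    arm.goto_joints(j.tolist()); M=arm.get_obs()["moment"][2]; log.append((round(j[5],2),round(M,3)))
    peak=max(peak,abs(M))
    if peak>.2 and abs(M)<peak-.07: print("click"); break
print(log[::6]+log[-16:]); st()
E
python3 turn.py
```

```text
click
[(np.float64(-0.75), np.float64(-0.088)), (np.float64(-0.39), np.float64(-0.076)), (np.float64(-0.03), np.float64(-0.073)), (np.float64(0.33), np.float64(-0.174)), (np.float64(0.51), np.float64(-0.121)), (np.float64(0.69), np.float64(-0.11)), (np.float64(0.87), np.float64(-0.11)), (np.float64(1.05), np.float64(-0.09)), (np.float64(1.23), np.float64(-0.141)), (np.float64(1.41), np.float64(-0.065)), (np.float64(1.59), np.float64(0.189)), (np.float64(1.77), np.float64(0.103)), (np.float64(1.95), np.float64(0.139)), (np.float64(2.13), np.float64(0.106)), (np.float64(1.68), np.float64(0.078)), (np.float64(1.71), np.float64(0.127)), (np.float64(1.74), np.float64(0.141)), (np.float64(1.77), np.float64(0.103)), (np.float64(1.8), np.float64(0.111)), (np.float64(1.83), np.float64(0.067)), (np.float64(1.86), np.float64(0.08)), (np.float64(1.89), np.float64(0.051)), (np.float64(1.92), np.float64(0.137)), (np.float64(1.95), np.float64(0.139)), (np.float64(1.98), np.float64(0.209)), (np.float64(2.01), np.float64(0.204)), (np.float64(2.04), np.float64(0.208)), (np.float64(2.07), np.float64(0.155)), (np.float64(2.1), np.float64(0.166)), (np.float64(2.13), np.float64(0.106))]
t 39.76 p [ 0.5821 -0.1407  0.0645] F [ 5.4 -2.8 -3.7] M [-0.555 -0.897  0.106] w 0.0151 q6 2.125
```

```bash
python3 - <<'E'
from h import *
marks(("jaw","spindle","knob"),"wk"); print(np.round(arm.get_obs()["qpos"],3))
im=arm.grab_frame("top"); a=cv2.imread("pics/wk.png")
b=cv2.resize(im[90:185,260:355,::-1],(384,384),interpolation=cv2.INTER_CUBIC)
cv2.imwrite("pics/wk2.png",cv2.resize(np.hstack([a,b]),(798,342)))
E
```

```text
wk jaw 0.66 [ 0.5819 -0.2346  0.0076] [339.  99.]
wk spindle 0.79 [ 0.5851 -0.1419  0.0459] [253. 222.]
wk knob 0.56 [ 0.5831 -0.1387  0.0493] [253. 230.]
[-0.38   0.437  1.614 -0.003  1.089  2.125]
```

View pics/wk2.png

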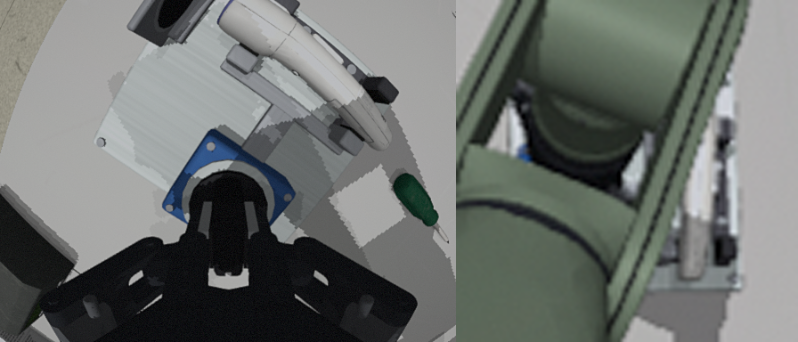

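The prongs stand close to the thermometer, but the marks are hidden and the moment is ambiguous. I'll let go, look from above, then regrasp.

```bash
python3 - <<'E'
from h import *
import json
o=arm.get_obs(); print("effort6",o["effort"][5])
arm.let_go(); p=o["position"]
arm.servo_line([p[0],p[1],.15],max_speed=.2)
arm.movep([.53,-.20,.24],down(.03)); o=st(); print("effort6",o["effort"][5])
m,_=marks(("jaw","knob_grip","spindle"),"wr")
json.dump({k:np.array(v).tolist() for k,v in m.items() if k in("camera_matrix","rvec","tvec")},open("wr.json","w"))
a=cv2.imread("pics/wr.png"); cv2.imwrite("pics/wrc.png",cv2.resize(a[20:200,160:360],None,fx=3,fy=3,interpolation=cv2.INTER_CUBIC))
E
```

```text
effort6 0.12140465900301933
t 42.29 p [ 0.5292 -0.1994  0.2381] F [ 0.9 -0.2 -1.1] M [0.04  0.01  0.029] w 0.085 q6 1.028
effort6 -0.00772542116465047
wr jaw 0.69 [ 0.5853 -0.2337  0.0074] [286. 114.]
wr knob_grip 0.85 [ 0.5856 -0.1356  0.081 ] [196. 115.]
wr spindle 0.73 [ 0.5865 -0.1393  0.0454] [205. 112.]
```

View pics/wrc.png

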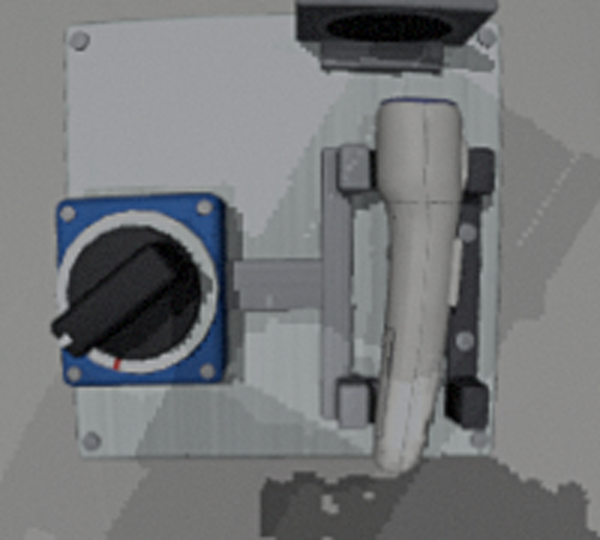

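The thermometer is pinned between prongs and posts. The red mark is at (118,363) and the white one past it at about (63,340), so the knob has slipped. I'll measure the angle.

```bash
python3 - <<'E'
from h import *
import json
m={k:np.array(v) for k,v in json.load(open("wr.json")).items()}
m0={k:np.array(v) for k,v in json.load(open("wn.json")).items()}
def yaw(m,f,red,e1,e2,C=np.array([.582,-.140])):
    r=at_z(m,f(*red),.0475)[:2]-C; a=at_z(m,f(*e1),.095)-at_z(m,f(*e2),.095)
    return np.arctan2(r[1],r[0]),np.linalg.norm(r),np.arctan2(a[1],a[0])
g=lambda u,v:[160+u/3,20+v/3]; c=lambda u,v:[180+u/3.2,40+v/3.2]
print("start red yaw,r,bar",yaw(m0,c,(148,269),(125,270),(34,355)))
for w in((118,363),):
  print("now red",yaw(m,g,w,(52,328),(152,243)),yaw(m,g,w,(78,353),(180,280)))
a=cv2.imread("pics/wr.png")[75:150,165:245]; cv2.imwrite("pics/wrk.png",cv2.resize(a,None,fx=7,fy=7,interpolation=cv2.INTER_CUBIC))
E
```

```text
start red yaw,r,bar (np.float64(-0.8524752844605702), np.float64(0.027595026427517513), np.float64(-0.8497144797066394))
now red (np.float64(2.896859745666241), np.float64(0.028920238634430342), np.float64(2.263399823930427)) (np.float64(2.896859745666241), np.float64(0.028920238634430342), np.float64(2.1897684528119274))
```

View pics/wrk.png

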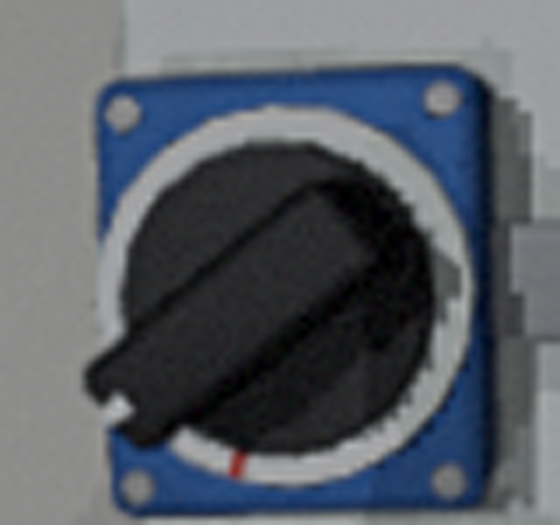

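The knob's mark stands about 0.68 rad past the red mark, which is inside 0.2–1.03. The thermometer is clamped and the arm is clear, so I'll hand it in.

```bash
python3 - <<'E'
from workcell import arm
print(arm.finish_job())
E
```

```text
the job is handed in; nothing more can be done
None
```

I handed the job in: the thermometer is clamped in the nest, lens toward the target, and the knob mark stands about 0.68 rad past the disc mark. That is within the 0.2–1.03 rad limit, but the angle and the clamping come from the pictures; the click count and jaw force weren't measured, and no verdict came back.

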